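# Collect the lab weights in the tray's corner

### The arm

A 6-joint arm with a two-finger parallel gripper is mounted at the origin on the work surface. World frame = base frame: x ahead of the robot, y to its left, z up, the work surface at z = 0. Lengths are in m, angles in rad, forces in N, time in s.
With the tool pointing down it reaches from about 0.35 to 0.775 m from the base axis. Payload 7.3 kg.
Tool frame: the origin (TCP) lies at the very end of the fingers, on their centre line; the grasp point (between the pads) lies 19 mm behind it (robot.grasp_offset is the z of the grasp point in the tool frame, in m); z points along the fingers, y is the direction in which the jaws open and shut (so a half turn about z gives the same grasp; the last joint's range is limited). The gripper opens to 92 mm and grips with 3 to 60 N. Pads are 19 mm wide; open, the fingers measure 130 mm over their backs; the gripper's body (75 mm by 190 mm) begins 47 mm behind the grasp point.
Start: joints at [-1.255, 0.342, 1.524, -0, 1.275, -0.146], TCP at [0.234, -0.47, 0.191] pointing down, gripper open.
Joint ranges: [-2.53, 2.53], [-0.77, 2.02], [0.04, 2.7], [-1, 4.14], [0.28, 2.66], [-3.11, 3.11]. Speed limits (rad/s): [2.57, 2.57, 3.14, 3.14, 3.14, 3.14].

### API

Orientations are given as [roll, pitch, yaw] about the fixed x, y, z axes, in that order (R = Rz(yaw) Ry(pitch) Rx(roll)).
In Python, from cell import robot, eyes gives the robot as it stands.
- The arm moves only by the shell command python3 -m handwheel 'ROWS' [FORCE]. ROWS is JSON, one flat list of numbers, 7 for each row, row after row: the shift along the tool's x, y, z in cm, then the turn, a rotation vector about the tool's x, y, z in degrees, then the gripper command: -1 is fully open, 1 is shut, values between are in proportion. A call has 1 to 12 rows; each row is the pose to reach, as a shift and turn from the pose commanded when the call began, along the tool's axes at that moment; what a row does not reach only later rows make up. A row lasts 1/12 s, in which the tool goes at most 41.7 mm and 7.16 degrees, less where a joint would pass 70% of its speed; a pose out of reach is approached as far as the arm can. A call with a gripper value outside its range is refused whole. The fingers move at their own pace and stop on an object; FORCE is the grip in N (left out, the last holds). Time passes only in rows, so rows that repeat a pose let the fingers close. It gives the time, the measured TCP pose, the force and the opening at its end, in the units of the state.
- robot.observe(): the state, without advancing time (a new reading comes with each control period).
- eyes.read_camera(name): name is "side" or "top" or "wrist"; returns (picture, depth): 384x512x3 uint8, blue, green, red; 384x512 float32, m along the optical axis (not along the pixel's ray), 0 where there is no reading.
- eyes.camera_info(name): a dict with "fovy" (degrees; the focal length in pixels is half the picture's height over the tangent of half this angle, whatever the lens; pixels are square), "cx", "cy" (the principal point, pixels), "position" and "attitude" of the camera in the world. Camera axes: x right, y down, z forward; pixel columns grow to the right and rows downward; lengths in m; the calibration is good to about 2 mm. A picture is of the moment at which its call begins: read the wrist's pose just before it. camera_info takes no time and is no camera call; for the wrist camera it gives the pose at the moment of the call.
- robot.hand_in(): hands the job in, once; it reports no verdict.
The state is a dict: "time": time; "qpos": joint angles; "qvel": joint speeds; "joint_efforts": joint torques, N m; "tool_pos": TCP position; "tool_rot": TCP orientation; "contact_force": force on the tool from outside, world axes, zero at the start; "torque": the same for the moment, N m; "opening": finger opening in m.
Only numpy, scipy, OpenCV 4.12 (cv2) and the standard library are available. Lean on these libraries where they do the work, as an engineer would, in place of code of your own. Each camera call takes 0.05 s, during which the arm holds its last target. There are 200 camera calls.

### The job

Put the small brass weight that was left out on the bench into the grey tray with the other three, the tray standing flat. Then take the tray by its fin handle and tip it until all four weights have slid into the corner opposite the handle (don't push the other three with the fingers), and finish while still holding it steadily tipped like that, with the weights resting in the corner. The low corner may stay on the bench; lean the tray on nothing else and leave everything else where it is.

Things in the scene. Friction and masses are not known exactly. Their poses are not given: they have to be found in the camera images.
- tray: open grey plastic tray, 190 mm (its x) by 160 mm (its y), 45 mm tall, walls and floor 5 mm thick, about 0.45 kg, loose on the bench. Origin: centre of its underside. In its (+x, +y) corner stands its only handle, a rigid upright fin, 14 mm thick and 44 mm long along the tray's diagonal, its top 90 mm above the underside, so 45 mm clear of the rim.
- tray_handle (a point): point on the tray, in the middle of the fin handle's length and thickness, 70 mm above the tray's underside (20 mm below the fin's top). The fin's 14 mm thickness is level and square to the line from this point to tray_corner.
- tray_corner (a point): point on the tray: the inner corner, at the top of the floor, diagonally opposite the handle. The outer bottom corner is 5 mm farther out in x and y and 5 mm lower. The weights start to slide on the floor when it slopes about 10 degrees; some 30 degrees along the diagonal brings them along the walls right into this corner.
- weight_a: brass laboratory weight: upright cylinder 26 mm in diameter and 16 mm tall with a small knob (10 mm across, 7 mm tall) on top, about 75 g. Origin: centre of its underside, z up. It stands inside the tray from the start.
- weight_b: brass laboratory weight: upright cylinder 26 mm in diameter and 16 mm tall with a small knob (10 mm across, 7 mm tall) on top, about 75 g. Origin: centre of its underside, z up. It stands inside the tray from the start.
- weight_c: brass laboratory weight: upright cylinder 26 mm in diameter and 16 mm tall with a small knob (10 mm across, 7 mm tall) on top, about 75 g. Origin: centre of its underside, z up. It stands inside the tray from the start.
- weight_out: brass laboratory weight: upright cylinder 26 mm in diameter and 16 mm tall with a small knob (10 mm across, 7 mm tall) on top, about 75 g. Origin: centre of its underside, z up. The same as the others, but it starts standing on the bench outside the tray.
- iron_weight: bystander: grey iron weight with a knob, 50 mm across, 57 mm tall. Origin: centre of its underside.
- steel_cylinder: bystander: plain upright steel cylinder, 38 mm across, 50 mm tall. Origin: centre of its underside.
- wood_case: bystander: closed wooden instrument case, 75 x 210 x 39 mm. Origin: centre of its underside.
- rod_stand: bystander: cream round stand base, 60 mm across and 45 mm tall, with an upright steel rod to 210 mm. Origin: centre of its underside.
- wood_ball: bystander: wooden ball of 100 mm on a cork ring, 112 mm tall in all. Origin: centre of its underside.
- level_block: bystander: small wooden spirit level, 25 x 70 x 24 mm. Origin: centre of its underside.

How it is judged:
On the way:
1. the weight from the bench is on the tray's floor, let go, the tray still flat (x of weight_out in the frame of tray between -0.085 and 0.085 m and y of weight_out in the frame of tray between -0.07 and 0.07 m and z of weight_out in the frame of tray below 0.022 m and contact force between the fingers and weight_out below 0.2 N and angle between tray's own z axis and vertical below 0.1 rad), for 0.2 s.
At the end, for the whole second after the job is handed in: All four weights lie at rest on the tray floor with their origins within 80 mm of tray_corner; the tray is at rest, tilted 17 to 54 degrees with the handle point more than 120 mm above the bench, held by the fingers (more than 1 N) and leaning on none of the bystanders (distance between each of weight_a, weight_b, weight_c, weight_out and tray_corner below 0.08 m and linear speed of each of weight_a, weight_b, weight_c, weight_out, tray below 0.03 m/s and z of each of weight_a, weight_b, weight_c, weight_out in the frame of tray below 0.022 m and angle between tray's own z axis and vertical between 0.3 and 0.95 rad and height (world z) of tray_handle above 0.12 m and contact force between the fingers and tray above 1 N and contact force between tray and iron_weight below 0.2 N and contact force between tray and steel_cylinder below 0.2 N and contact force between tray and wood_case below 0.2 N and contact force between tray and rod_stand below 0.2 N and contact force between tray and wood_ball below 0.2 N and contact force between tray and level_block below 0.2 N); the arm keeps its last pose, push and grip.
It fails at once if a bystander is moved more than 25 mm (distance of any of iron_weight, steel_cylinder, wood_case, rod_stand, wood_ball, level_block from where it was at the start of the episode above 0.025 m).
It fails at once if the fingers push one of the three weights that were in the tray (more than 3 N) (contact force between the fingers and weight_a above 3 N or contact force between the fingers and weight_b above 3 N or contact force between the fingers and weight_c above 3 N).
It also fails if it takes over 42 s, if anything falls off the work surface, if the arm or the gripper's body presses on something with over 40 N, if the wrist force passes 120 N, or if a joint passes its speed limit or range.

## Working session

There is one attempt and no reset: what is moved stays moved. The work goes in short steps, Python scripts to look and compute and a shell command to move; the robot and the scene stay as the last step left them, time stands still between calls to the robot, and variables do not carry over. Pictures are saved under pics/ and viewed, about 8 in all and at most 12, crops included, and the job is handed in when it is done.

```bash
mkdir -p pics; ls
python3 - <<'E'
from cell import robot, eyes
import cv2, numpy as np
for n in ("top","side"):
    p,d=eyes.read_camera(n); cv2.imwrite(f"pics/{n}0.png",p); np.save(f"pics/{n}0.npy",d)
    print(n,eyes.camera_info(n))
print(robot.observe(), robot.grasp_offset)
E
```

```text
pics
top {'fovy': 55.16764188281304, 'cx': 254.22474361837408, 'cy': 188.35242073789848, 'position': array([ 0.52769164, -0.01131598,  1.07232128]), 'attitude': array([-3.05472808,  0.00507691, -1.59841273])}
side {'fovy': 50.90269308717297, 'cx': 253.3064037922698, 'cy': 191.3619382268235, 'position': array([0.32070959, 0.87399625, 0.84034476]), 'attitude': array([-2.24107479, -0.00911554, -2.83644119])}
{'time': 0.1, 'qpos': array([-1.25499008e+00,  3.42649530e-01,  1.52487494e+00,  2.96015424e-05,
        1.27538020e+00, -1.45975336e-01]), 'qvel': array([-0.00111485, -0.00209766, -0.0009799 , -0.00042098,  0.00120619,
        0.00193345]), 'joint_efforts': array([ 2.45959767e-03, -4.32002628e+01, -2.44694245e+01,  7.19925016e-02,
        5.26732416e-02, -4.73030127e-05]), 'tool_pos': array([ 0.23383177, -0.46962624,  0.19063256]), 'tool_rot': array([-3.14029871e+00, -2.18849731e-04,  4.61772803e-01]), 'contact_force': array([-0.20353048, -0.10941398, -0.38669484]), 'torque': array([-0.007181  ,  0.01431103,  0.02016841]), 'opening': 0.0916435155419808} -0.0188
```

View pics/top0.png

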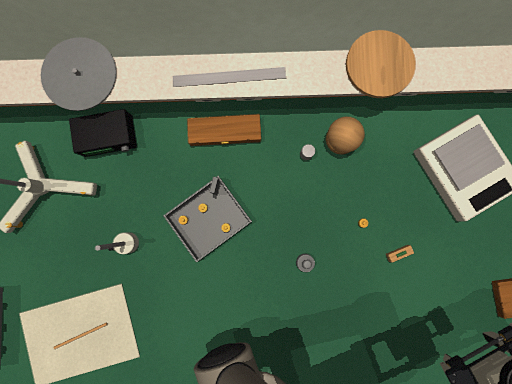

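View pics/side0.png

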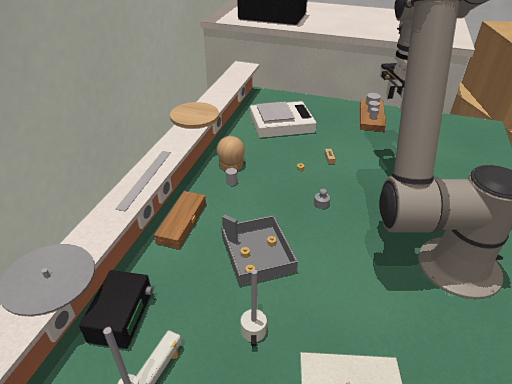

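```bash
cat > h.py <<'E'
from cell import robot, eyes
import cv2, numpy as np
from scipy.spatial.transform import Rotation as Ro
def cam(n):
    i=eyes.camera_info(n); f=192/np.tan(np.radians(i["fovy"])/2)
    return i["position"],Ro.from_euler("xyz",i["attitude"]).as_matrix(),f,i["cx"],i["cy"]
def ray(c,u,v):
    P,R,f,cx,cy=c; d=np.stack([(np.asarray(u,float)-cx)/f,(np.asarray(v,float)-cy)/f,np.ones(np.shape(u))],-1)
    return P,d@R.T
def onplane(c,u,v,z):
    P,d=ray(c,u,v); return P+d*((z-P[2])/d[...,2])[...,None]
def cloud(c,dep):
    v,u=np.indices(dep.shape); P,d=ray(c,u,v); return P+d*dep[...,None]
def brass(p):
    h=cv2.cvtColor(p,cv2.COLOR_BGR2HSV); return cv2.inRange(h,(15,130,110),(32,255,255))
def blobs(m,lo,hi):
    n,l,s,ce=cv2.connectedComponentsWithStats(m); return [(ce[i],s[i,4]) for i in range(1,n) if lo<s[i,4]<hi]
E
python3 - <<'E'
from h import *
for n in ("top","side"):
    c=cam(n); p=cv2.imread(f"pics/{n}0.png"); d=np.load(f"pics/{n}0.npy")
    X=cloud(c,d)
    for ce,a in blobs(brass(p),12,200):
        u,v=ce; w=onplane(c,u,v,0.014)
        if w[0]>.2 and w[0]<.8 and abs(w[1])<.4: print(n,ce.round(1),a,"z.014",w.round(4), "cloud",X[int(round(v)),int(round(u))].round(4))
    ok=d>0; g=X[ok&(X[...,0]>.4)&(X[...,0]<.5)&(abs(X[...,1])<.1)]; print("bench z",np.median(g[:,2]))
    hsv=cv2.cvtColor(p,cv2.COLOR_BGR2HSV)
    w=onplane(c,*([np.indices(d.shape)[1],np.indices(d.shape)[0]]),0.045)
    sel=(hsv[...,1]<60)&ok&(w[...,0]>.38)&(w[...,0]<.75)&(w[...,1]>.0)&(w[...,1]<.25)
    m=(sel&(X[...,2]>.038)&(X[...,2]<.05)).astype(np.uint8)
    l=[k for k in blobs(m,20,9999)]; print("rim blobs",l)
    pts=X[m>0][:,:2].astype(np.float32); r=cv2.minAreaRect(pts*1000); print("rim rect",r,cv2.boxPoints(r).round(0).tolist())
    m=(sel&(X[...,2]>.06)&(X[...,2]<.1)); F=X[m]; 
    if len(F): print("fin",len(F),F.mean(0),F.max(0),F.min(0)); T=F[F[:,2]>.08]; print(cv2.minAreaRect((T[:,:2]*1000).astype(np.float32)))
    hm=(ok&(X[...,2]>.02)&(X[...,2]<.3)&(X[...,0]>.25)&(X[...,0]<.8)&(abs(X[...,1])<.42)).astype(np.uint8)
    nn,l,s,ce=cv2.connectedComponentsWithStats(hm)
    for i in range(1,nn):
        if s[i,4]>25: q=X[l==i]; print(" obj",s[i,4],ce[i].round(),q.min(0).round(3),q.max(0).round(3))
E
```

```text
top [202.3 207.4] 59 z.014 [0.5691 0.1424 0.014 ] cloud [0.5696 0.1408 0.0314]
top [182.7 219.7] 63 z.014 [0.5354 0.1994 0.014 ] cloud [0.5344 0.1955 0.0289]
top [363.1 222.8] 65 z.014 [ 0.5123 -0.3173  0.014 ] cloud [ 0.5277 -0.0113  1.0723]
top [225.4 227.2] 63 z.014 [0.5105 0.0773 0.014 ] cloud [0.5114 0.077  0.029 ]
bench z 0.00019069623758105614
rim blobs [(array([205.17467249, 219.60480349]), np.int32(458))]
rim rect ((537.1724243164062, 125.28553771972656), (159.8652801513672, 190.5979766845703), 34.77743911743164) [[417.0, 158.0], [526.0, 1.0], [657.0, 93.0], [548.0, 249.0]]
fin 107 [0.62606496 0.09940531 0.08646478] [0.64734332 0.11020547 0.09349877] [0.60441952 0.08889066 0.06166591]
((626.8170776367188, 100.4998779296875), (14.331376075744629, 43.5798454284668), 74.6854476928711)
 obj 1051 [345. 135.] [ 0.71  -0.315  0.02 ] [ 0.8   -0.218  0.114]
 obj 1220 [223. 134.] [ 0.752 -0.032  0.02 ] [0.8   0.178 0.044]
 obj 829 [116. 138.] [0.735 0.333 0.02 ] [0.8   0.419 0.075]
 obj 162 [308. 151.] [ 0.701 -0.182  0.02 ] [ 0.738 -0.145  0.056]
 obj 724 [204. 214.] [0.42  0.003 0.0
[... 1209 characters left out ...]
30067 0.09276187 0.06038169]
((625.452880859375, 103.04058837890625), (15.258392333984375, 43.66886901855469), 74.26160430908203)
 obj 675 [230. 151.] [ 0.709 -0.294  0.02 ] [ 0.8   -0.213  0.115]
 obj 45 [330. 156.] [ 0.401 -0.419  0.02 ] [ 0.432 -0.375  0.029]
 obj 128 [231. 174.] [ 0.7  -0.18  0.02] [ 0.738 -0.14   0.053]
 obj 177 [322. 197.] [ 0.38  -0.166  0.02 ] [ 0.427 -0.119  0.06 ]
 obj 930 [184. 219.] [ 0.751 -0.031  0.02 ] [0.8   0.182 0.043]
 obj 2294 [255. 272.] [0.417 0.003 0.02 ] [0.653 0.41  0.212]
 obj 34 [272. 239.] [0.498 0.065 0.02 ] [0.519 0.092 0.029]
 obj 34 [245. 250.] [0.556 0.134 0.02 ] [0.579 0.156 0.03 ]
 obj 922 [134. 290.] [0.735 0.334 0.02 ] [0.8   0.42  0.073]
```

```bash
python3 -m handwheel '[4,0,0,0,0,5,-1, 8,0,0,0,0,10,-1, 12,-0.5,1,0,0,16,-1, 16,-0.5,2,0,0,22,-1, 20,-1,3,0,0,28,-1, 24,-1,4,0,0,34,-1, 28,-1.3,6,0,0,40,-1, 31.6,-1.3,8,0,0,42,-1, 31.6,-1.3,8,0,0,42,-1, 31.6,-1.3,8,0,0,42,-1, 31.6,-1.3,8,0,0,42,-1]' 25
python3 - <<'E'
from h import *
s=robot.observe(); print(s["tool_pos"],s["tool_rot"])
c=cam("wrist"); p,d=eyes.read_camera("wrist"); cv2.imwrite("pics/w1.png",p)
X=cloud(c,d)
for ce,a in blobs(brass(p),60,20000):
    u,v=ce; print(ce,a,onplane(c,u,v,.016).round(4),X[int(v),int(u)].round(4))
E
```

```text
time: 1.02
tool_pos: [0.5107, -0.3175, 0.1108]
tool_rot: [3.142, 0.001, -0.27]
contact_force: [0.7, -0.5, -0.2]
opening: 0.0917
[ 0.51073167 -0.31747371  0.11081851] [ 3.14156826e+00  1.18891688e-03 -2.70024914e-01]
[255.41447368 179.23519737] 608 [ 0.5142 -0.3182  0.016 ] [ 0.516  -0.3183  0.0221]
[393.73846154 231.51153846] 260 [ 0.4271 -0.4352  0.016 ] [ 0.4315 -0.4323  0.0228]
[ 72.94650206 276.79423868] 243 [ 0.4645 -0.1099  0.016 ] [ 0.5542 -0.2813  0.2328]
[438.25819672 278.7704918 ] 244 [ 0.3625 -0.4716  0.016 ] [ 0.5275 -0.3715  0.2308]
```

View pics/w1.png

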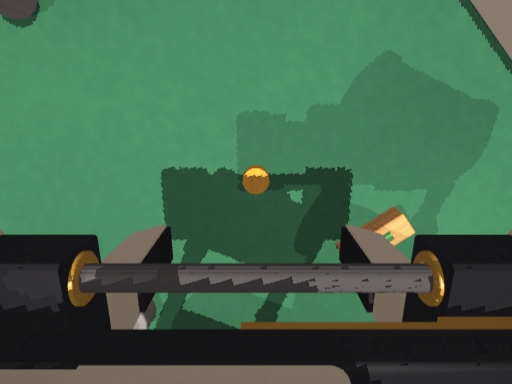

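The wrist view shows the weight at about (255,179), centred between the fingers. The estimates agree on (0.512, -0.318), so I go down and grip.

```bash
python3 -m handwheel '[0.2,0,4,0,0,0,-1, 0.2,0,7.5,0,0,0,-1, 0.2,0,9.7,0,0,0,-1, 0.2,0,10.7,0,0,0,-1, 0.2,0,10.7,0,0,0,-1, 0.2,0,10.7,0,0,0,1, 0.2,0,10.7,0,0,0,1, 0.2,0,10.7,0,0,0,1, 0.2,0,10.7,0,0,0,1, 0.2,0,10.7,0,0,0,1, 0.2,0,10.7,0,0,0,1, 0.2,0,10.7,0,0,0,1]' 25
```

```text
time: 2.07
tool_pos: [0.5131, -0.3182, 0.0046]
tool_rot: [3.141, -0.001, -0.271]
contact_force: [-0.4, -0.4, 0.1]
opening: 0.0498
```

```bash
python3 -m handwheel '[0,0,0,0,0,0,1,0,0,0,0,0,0,1,0,0,0,0,0,0,1,0,0,0,0,0,0,1,0,0,0,0,0,0,1,0,0,0,0,0,0,1,0,0,0,0,0,0,1,0,0,0,0,0,0,1]' 25
```

```text
time: 2.73
tool_pos: [0.513, -0.3181, 0.0042]
tool_rot: [3.141, -0.0, -0.271]
contact_force: [1.0, 0.1, -0.3]
opening: 0.0009
```

The fingers closed on nothing, so I'm looking again.

```bash
python3 -m handwheel '[0,0,-5,0,0,0,1,0,0,-9,0,0,0,-1,0,0,-10,0,0,0,-1,0,0,-10,0,0,0,-1,0,0,-10,0,0,0,-1,0,0,-10,0,0,0,-1,0,0,-10,0,0,0,-1,0,0,-10,0,0,0,-1,0,0,-10,0,0,0,-1,0,0,-10,0,0,0,-1,0,0,-10,0,0,0,-1,0,0,-10,0,0,0,-1]' 25
python3 - <<'E'
from h import *
for n in ("wrist","side","top"):
    c=cam(n);p,d=eyes.read_camera(n); cv2.imwrite(f"pics/{n}2.png",p); X=cloud(c,d); m=brass(p)
    print(n,c[0].round(4))
    for ce,a in blobs(m,12,1000):
        u,v=ce; w=onplane(c,u,v,.008)
        if abs(w[1]+.318)<.08 and .42<w[0]<.62: print(ce.round(1),a,w.round(4),X[int(v),int(u)].round(4))
    q=X[(abs(X[...,1]+.318)<.05)&(abs(X[...,0]-.52)<.05)&(X[...,2]>.012)&(X[...,2]<.04)]
    print("cloud",len(q),q.min(0) if len(q) else '',q.max(0) if len(q) else '',q.mean(0) if len(q) else '')
a=cv2.imread("pics/wrist2.png"); b=cv2.imread("pics/side2.png")[110:220,220:380]
cv2.imwrite("pics/both2.png",np.vstack([cv2.resize(a,(480,360)),cv2.resize(b,(480,240),interpolation=0)]))
E
```

```text
time: 3.73
tool_pos: [0.5129, -0.3181, 0.104]
tool_rot: [-3.142, 0.0, -0.271]
contact_force: [-0.8, 0.2, -0.6]
opening: 0.069
wrist [ 0.5853 -0.3382  0.297 ]
[255.4 183.6] 641 [ 0.5122 -0.3176  0.008 ] [ 0.5165 -0.3184  0.0228]
cloud 586 [ 0.49974788 -0.33012756  0.01258185] [ 0.52506638 -0.30516766  0.02434258] [ 0.51301408 -0.31783232  0.0166771 ]
side [0.3207 0.874  0.8403]
[300.3 167.1] 39 [ 0.5104 -0.317   0.008 ] [ 0.51   -0.3071  0.0149]
cloud 29 [ 0.50009184 -0.32705239  0.01336286] [ 0.52218973 -0.2998032   0.02514612] [ 0.51084628 -0.31323802  0.01693335]
top [ 0.5277 -0.0113  1.0723]
cloud 0
```

View pics/both2.png

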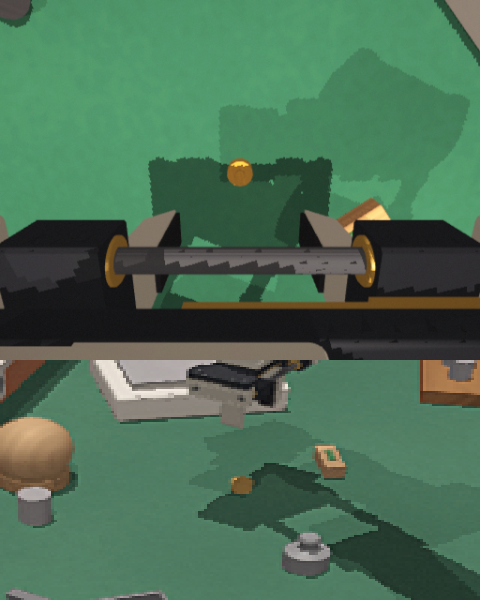

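Run:
```python
from h import *
s=robot.observe(); T=s["tool_pos"]; R=Ro.from_euler("xyz",s["tool_rot"]).as_matrix(); print(s["time"],T,s["opening"])
for n in ("wrist","side"):
    c=cam(n); P,Rc,f,cx,cy=c
    for L in ([0,0,0],[0,.035,0],[0,-.035,0],[0,0,.1]):
        q=Rc.T@(T+R@np.array(L)-P); print(n,L,(f*q[0]/q[2]+cx).round(1),(f*q[1]/q[2]+cy).round(1))
    p,d=eyes.read_camera(n); X=cloud(c,d); X[d==0]=9
    Y=(X-T)@R
    m=(abs(Y[...,1])<.075)&(abs(Y[...,0])<.05)&(Y[...,2]>-.06)&(Y[...,2]<.03)
    for lo in np.arange(-.06,.03,.01):
        k=m&(Y[...,2]>=lo)&(Y[...,2]<lo+.01); 
        if k.sum(): print(" z",lo.round(3),k.sum(),Y[k][:,:2].min(0).round(3),Y[k][:,:2].max(0).round(3))
```

```text
3.8833 [ 0.51297568 -0.31815991  0.10423373] 0.08123609832004347
wrist [0, 0, 0] 255.7 219.7
wrist [0, 0.035, 0] 309.4 219.8
wrist [0, -0.035, 0] 202.0 219.7
wrist [0, 0, 0.1] 255.7 181.7
 z -0.06 909 [-0.003 -0.058] [0.012 0.058]
 z -0.05 750 [-0.009 -0.056] [0.012 0.056]
 z -0.04 257 [-0.01  -0.048] [0.012 0.049]
side [0, 0, 0] 301.9 143.9
side [0, 0.035, 0] 306.6 139.5
side [0, -0.035, 0] 297.1 148.4
side [0, 0, 0.1] 299.6 167.6
 z -0.06 39 [-0.014 -0.064] [0.007 0.058]
 z -0.05 27 [-0.013 -0.06 ] [0.009 0.051]
 z -0.04 11 [-0.012 -0.048] [0.009 0.047]
```

```bash
python3 -c "
import cv2,numpy as np
t=cv2.imread('pics/top2.png')[150:300,260:460]; s=cv2.imread('pics/side2.png')[100:200,230:363]
cv2.imwrite('pics/t2.png',np.hstack([cv2.resize(t,(400,300),interpolation=0),cv2.resize(s,(399,300),interpolation=0)]))"
```

```text
(no output)
```

View pics/t2.png

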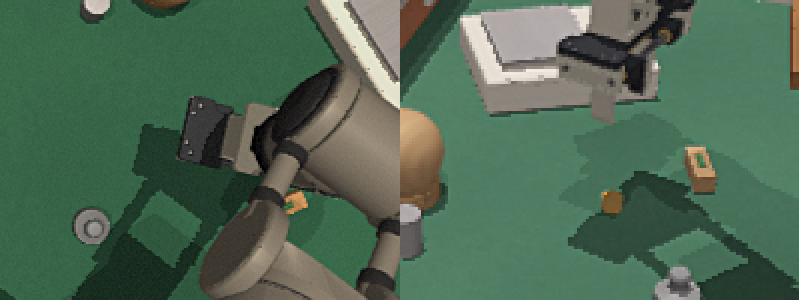

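Both views show the finger ends about 33 mm short of the reported TCP: the side view puts the tip at (297,140), not (297,148). That explains closing above the weight, so I'll measure the offset more finely.

Run:
```python
from h import *
s=robot.observe(); T=s["tool_pos"]; R=Ro.from_euler("xyz",s["tool_rot"]).as_matrix(); print(s["opening"])
for n in ("wrist","side"):
  for k in range(2):
    c=cam(n); p,d=eyes.read_camera(n); X=cloud(c,d); X[d==0]=9
    Y=(X-T)@R; m=(abs(Y[...,1])<.075)&(abs(Y[...,0])<.02)&(Y[...,2]>-.06)&(Y[...,2]<.03)
    for g in (1,-1):
        z=np.sort(Y[m&(g*Y[...,1]>0)][:,2]); print(n,g,len(z),z[-8:].round(4))
    gr=X[(X[...,2]<.01)&(abs(X[...,0]-.53)<.1)&(abs(X[...,1]+.3)<.1)]; print("bench",np.median(gr[:,2]).round(4))
```

```text
0.08822913531388539
wrist 1 993 [-0.0352 -0.035  -0.035  -0.0349 -0.0349 -0.0345 -0.0345 -0.0341]
wrist -1 1000 [-0.0352 -0.0352 -0.0352 -0.0351 -0.0351 -0.0349 -0.0349 -0.0348]
bench -0.0004
wrist 1 1009 [-0.0352 -0.0351 -0.035  -0.035  -0.0349 -0.0349 -0.0349 -0.0346]
wrist -1 1006 [-0.0351 -0.0351 -0.035  -0.035  -0.0349 -0.0348 -0.0347 -0.0345]
bench -0.0004
side 1 40 [-0.0393 -0.039  -0.0388 -0.0382 -0.0363 -0.0355 -0.0349 -0.0308]
side -1 35 [-0.0448 -0.044  -0.041  -0.0406 -0.039  -0.0373 -0.0371 -0.0366]
bench -0.0002
side 1 39 [-0.0403 -0.04   -0.0391 -0.0382 -0.038  -0.0374 -0.036  -0.0325]
side -1 34 [-0.0452 -0.0444 -0.0441 -0.0423 -0.0399 -0.0393 -0.0376 -0.037 ]
bench -0.0001
```

The tip sits 35 mm behind the reported TCP. I descend by that much more and grip again.

```bash
python3 -m handwheel '[0,0,3,0,0,0,0, 0,0,6,0,0,0,0, 0,0,9,0,0,0,0, 0,0,11,0,0,0,0, 0,0,12.4,0,0,0,0, 0,0,13,0,0,0,0, 0,0,13.3,0,0,0,0, 0,0,13.3,0,0,0,0]' 25
python3 -m handwheel '[0,0,0,0,0,0,1,0,0,0,0,0,0,1,0,0,0,0,0,0,1,0,0,0,0,0,0,1,0,0,0,0,0,0,1,0,0,0,0,0,0,1,0,0,0,0,0,0,1]' 25
```

```text
time: 4.85
tool_pos: [0.5131, -0.3182, -0.0288]
tool_rot: [3.142, -0.0, -0.271]
contact_force: [-0.7, 0.2, -0.4]
opening: 0.0466
time: 5.43
tool_pos: [0.5134, -0.3185, -0.0279]
tool_rot: [3.141, -0.001, -0.271]
contact_force: [-0.8, -0.2, 5.0]
opening: 0.0248
```

```bash
python3 -m handwheel '[0,0,-3,0,0,0,1,0,0,-6.5,0,0,0,1,0,0,-10,0,0,0,1,-1,-3,-12,0,0,0,1,-2.2,-6.5,-12,0,0,0,1,-3.4,-10,-12,0,0,0,1,-4.6,-13.5,-12,0,0,0,1,-5.8,-17,-12,0,0,0,1,-7,-20.5,-12,0,0,0,1,-8.2,-24,-12,0,0,0,1,-9.4,-27.5,-12,0,0,0,1]' 30
python3 -m handwheel '[-1,-3.5,0,0,0,0,1,-2.2,-7,0,0,0,0,1,-3.4,-10.5,0,0,0,0,1,-4.6,-13.5,0,0,0,0,1,-5.5,-15.9,0,0,0,0,1,-5.5,-15.9,0,0,0,0,1,-5.5,-15.9,0,0,0,0,1]' 30
python3 - <<'E'
from h import *
s=robot.observe(); T=s["tool_pos"]; print(T,s["tool_rot"],s["opening"])
c=cam("wrist"); p,d=eyes.read_camera("wrist"); cv2.imwrite("pics/w3.png",p); X=cloud(c,d)
for ce,a in blobs(brass(p),200,20000): print(ce,a,onplane(c,*ce,.02).round(4),X[int(ce[1]),int(ce[0])].round(4))
E
```

```text
time: 6.35
tool_pos: [0.4954, -0.0263, 0.0911]
tool_rot: [3.142, 0.0, -0.272]
contact_force: [1.5, -0.1, -0.9]
opening: 0.0248
time: 6.93
tool_pos: [0.4852, 0.1409, 0.091]
tool_rot: [3.141, 0.0, -0.268]
contact_force: [0.1, -1.1, -0.5]
opening: 0.0246
[0.4852233  0.14093518 0.09098349] [ 3.14113623e+00  2.98111126e-04 -2.68232426e-01] 0.024627589240186373
[227.26449275  92.50724638] 828 [0.569  0.1415 0.02  ] [0.5692 0.141  0.0267]
[320.56712673 141.07779172] 797 [0.5117 0.0778 0.02  ] [0.5131 0.0794 0.027 ]
[174.8337469  150.08933002] 806 [0.5365 0.197  0.02  ] [0.5375 0.1952 0.0287]
[255.48551959 242.80408859] 1761 [0.4369 0.1543 0.02  ] [0.4898 0.1401 0.1345]
[202.21978022 276.86446886] 273 [0.4164 0.212  0.02  ] [0.519  0.1461 0.2114]
[309.18007663 277.18773946] 261 [0.3894 0.1148 0.02  ] [0.5111 0.1194 0.2109]
[292.65231045 323.6585913 ] 2229 [0.3431 0.1419 0.02  ] [0.504  0.1265 0.2177]
```

View pics/w3.png

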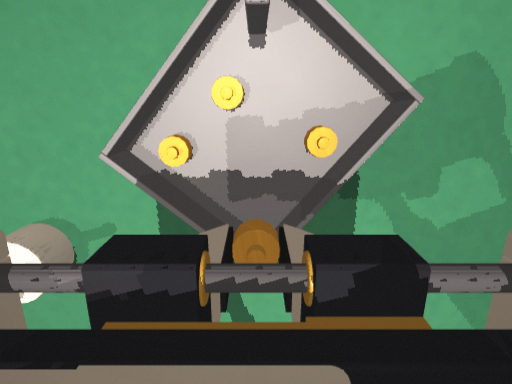

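The weight is held, and the tray weights are at (227,92), (175,150) and (320,141), clear of the drop spot. I lower it and open only partly.

```bash
python3 -m handwheel '[0.6,0,3,0,0,0,1,0.6,0,6,0,0,0,1,0.6,0,8.5,0,0,0,1,0.6,0,10.3,0,0,0,1,0.6,0,11,0,0,0,1,0.6,0,11.3,0,0,0,1,0.6,0,11.3,0,0,0,1,0.6,0,11.3,0,0,0,0.2,0.6,0,11.3,0,0,0,0.2,0.6,0,11.3,0,0,0,0.2,0.6,0,11.3,0,0,0,0.2]' 30
python3 -m handwheel '[0,0,0,0,0,0,0.2,0,0,0,0,0,0,0.2,0,0,-3,0,0,0,0.2,0,0,-6,0,0,0,0.2,0,0,-9.5,0,0,0,0.2,0,0,-13,0,0,0,0,0,0,-15,0,0,0,0,0,0,-15,0,0,0,0]' 30
python3 - <<'E'
from h import *
s=robot.observe(); T=s["tool_pos"]; print(T,s["tool_rot"],s["opening"])
for n in ("wrist","side"):
    c=cam(n); p,d=eyes.read_camera(n); cv2.imwrite(f"pics/{n}4.png",p); X=cloud(c,d)
    print(n)
    for ce,a in blobs(brass(p),20,20000):
        x=X[int(ce[1]),int(ce[0])]
        if abs(x[0]-.53)<.15 and abs(x[1]-.12)<.15 and x[2]<.06: print(ce.round(),a,x.round(4))
    q=X[(X[...,2]>.07)&(X[...,2]<.1)&(abs(X[...,0]-.626)<.03)&(abs(X[...,1]-.1)<.025)]
    if len(q): r=cv2.minAreaRect((q[:,:2]*1000).astype(np.float32)); print("fin",len(q),r,q.max(0),q.min(0))
    q=X[(X[...,2]>.04)&(X[...,2]<.05)&(abs(X[...,0]-.537)<.13)&(abs(X[...,1]-.125)<.14)]
    print("rim",cv2.minAreaRect((q[:,:2]*1000).astype(np.float32)))
E
```

```text
time: 7.9
tool_pos: [0.4921, 0.1384, -0.021]
tool_rot: [-3.141, -0.002, -0.271]
contact_force: [-0.4, 0.3, 0.3]
opening: 0.0365
time: 8.57
tool_pos: [0.4944, 0.1388, 0.1331]
tool_rot: [-3.138, -0.009, -0.271]
contact_force: [1.5, -0.3, 0.2]
opening: 0.0455
[0.49437557 0.13881471 0.13312931] [-3.13804064 -0.0087381  -0.27096287] 0.04553004601280052
wrist
[232. 105.] 593 [0.5692 0.1409 0.028 ]
[312. 146.] 587 [0.5134 0.0789 0.0282]
[187. 154.] 584 [0.5378 0.1959 0.0282]
[257. 181.] 540 [0.4952 0.1377 0.0272]
fin 903 ((617.3554077148438, 104.0970458984375), (13.9338960647583, 23.85965347290039), 74.60464477539062) [0.63051629 0.11341027 0.09191377] [0.60466661 0.09441471 0.07063253]
rim ((537.3763427734375, 125.65020751953125), (160.75173950195312, 190.59786987304688), 34.74620819091797)
side
[271. 240.] 53 [0.5102 0.0796 0.0182]
[245. 252.] 67 [0.5686 0.1475 0.0225]
[272. 258.] 67 [0.4896 0.144  0.0215]
[249. 268.] 40 [0.5363 0.2024 0.0282]
fin 129 ((626.2228393554688, 102.67875671386719), (16.268247604370117, 44.919734954833984), 75.21318817138672) [0.64894367 0.11490297 0.09304869] [0.60333739 0.08967612 0.07000844]
rim ((536.9925537109375, 125.87779235839844), (160.63995361328125, 195.7494659423828), 34.53809356689453)
```

View pics/wrist4.png

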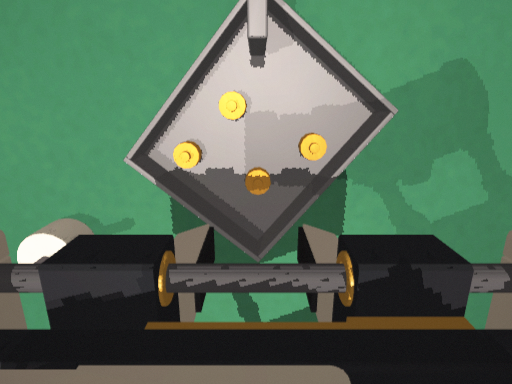

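All four weights are in the tray: the new one is at (257,181) and the others haven't moved. The fin is centred at (0.6265, 0.1016), so I go over it, descend and grip.

```bash
python3 -m handwheel '[3,0,0,0,0,0,0,6,0,0,0,0,0,0,9,0,0,0,0,0,0,12,0,1,0,0,0,0,13.7,0,3,0,0,0,0,13.7,0,5.5,0,0,0,0,13.7,0,8,0,0,0,0,13.7,0,10,0,0,0,0,13.7,0,11.1,0,0,0,0,13.7,0,11.1,0,0,0,0]' 60
python3 -m handwheel '[0,0,0,0,0,0,1,0,0,0,0,0,0,1,0,0,0,0,0,0,1,0,0,0,0,0,0,1,0,0,0,0,0,0,1,0,0,0,0,0,0,1,0,0,0,0,0,0,1,0,0,0,0,0,0,1]' 60
```

```text
time: 9.5
tool_pos: [0.6205, 0.1014, 0.0128]
tool_rot: [3.139, 0.008, -0.271]
contact_force: [-0.8, -0.4, 0.2]
opening: 0.0458
time: 10.17
tool_pos: [0.624, 0.1016, 0.0181]
tool_rot: [-3.141, -0.001, -0.271]
contact_force: [-2.0, 0.3, 5.1]
opening: 0.0137
```

```bash
python3 -m handwheel '[-0.2,0,-1.7,0,4,0,1,-0.5,0,-3.2,0,8,0,1,-0.8,0,-4.6,0,12,0,1,-1.3,0,-6.1,0,16,0,1,-1.9,0,-7.4,0,20,0,1,-2.6,0,-8.8,0,24,0,1,-3.4,0,-10.1,0,28,0,1,-4.2,0,-11.3,0,32,0,1,-5.2,0,-12.5,0,36,0,1,-5.2,0,-12.5,0,36,0,1,-5.2,0,-12.5,0,36,0,1,-5.2,0,-12.5,0,36,0,1]' 60
cat > chk.py <<'E'
from h import *
import sys
s=robot.observe(); T=s["tool_pos"]; R=Ro.from_euler("xyz",s["tool_rot"]); R=R.as_matrix(); print(s["time"],T.round(4),"tool tilt",np.degrees(np.arccos(-R[2,2])).round(2),s["opening"],s["contact_force"].round(1))
for n in ("side","top","wrist"):
    c=cam(n); p,d=eyes.read_camera(n); cv2.imwrite(f"pics/{n}_{sys.argv[1]}.png",p); X=cloud(c,d)
    for ce,a in blobs(brass(p),20,20000):
        x=X[int(ce[1]),int(ce[0])]
        if abs(x[0]-.5)<.2 and abs(x[1]-.12)<.15 and x[2]<.15: print(n,ce.round(),a,x.round(4))
a=cv2.imread(f"pics/side_{sys.argv[1]}.png")[170:300,180:340]; b=cv2.imread(f"pics/wrist_{sys.argv[1]}.png")
cv2.imwrite(f"pics/c_{sys.argv[1]}.png",np.hstack([cv2.resize(a,(400,325),interpolation=0),cv2.resize(b,(400,325))]))
E
python3 chk.py 5
```

```text
time: 11.17
tool_pos: [0.5724, 0.1155, 0.1411]
tool_rot: [3.14, -0.626, -0.27]
contact_force: [0.5, 0.2, -8.1]
opening: 0.0136
11.1667 [0.5724 0.1155 0.1411] tool tilt 35.85 0.013551073683519927 [ 0.5  0.2 -8.1]
side [287. 261.] 234 [0.4445 0.1641 0.0463]
top [202. 256.] 46 [0.4365 0.1436 0.0449]
```

View pics/c_5.png

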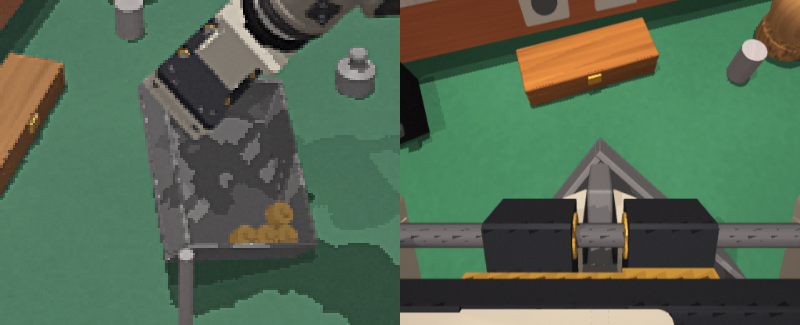

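The side view shows all four weights gathered at the low corner, at crop pixels (243–287, 212–235). I'm checking distances in the tray frame, and the tray tilt from depth.

```bash
cat > m.py <<'E'
from h import *
M=lambda t,e:(np.array(t),Ro.from_euler("xyz",e).as_matrix())
t0,R0=M([.624,.1016,.0181],[-3.141,-.001,-.271]); tt,Rt=M([.5373,.1256,0],[0,0,np.radians(-55.25)])
s=robot.observe(); t1,R1=s["tool_pos"],Ro.from_euler("xyz",s["tool_rot"]).as_matrix()
Rn=R1@R0.T@Rt; tn=t1+R1@R0.T@(tt-t0)
print(s["time"],s["contact_force"].round(1),s["opening"],"tray tilt",np.degrees(np.arccos(Rn[2,2])),"outer corner",(tn+Rn@[-.095,-.08,0]).round(4),"handle z",(tn+Rn@[.0685,.0575,.07])[2].round(3))
c=cam("side"); p,d=eyes.read_camera("side"); X=cloud(c,d)
Y=(X-tn)@Rn
inn=(abs(Y[...,0])<.085)&(abs(Y[...,1])<.07)&(d>0)
b=(brass(p)>0)&inn&(Y[...,2]<.04)
q=Y[b]; C=np.array([-.09,-.075,.005])
print("brass n",len(q),"min",q.min(0).round(3),"max",q.max(0).round(3),"max dist",np.linalg.norm(q-C,axis=1).max().round(3))
k=q[q[:,2]>.0215]; print("high pts (knobs):")
_,lab,ce=cv2.kmeans(q[:,:2].astype(np.float32),4,None,(3,50,1e-5),10,cv2.KMEANS_PP_CENTERS)
print(ce.round(3).tolist(),np.linalg.norm(ce-C[:2],axis=1).round(3))
f=X[inn&~b&(abs(Y[...,2]-.005)<.012)&(abs(Y[...,0])<.05)&(abs(Y[...,1])<.04)]
n=np.linalg.svd(f-f.mean(0),full_matrices=False)[2][2]; print("floor tilt by depth",np.degrees(np.arccos(abs(n[2]))),len(f),"local floor z",np.median(((f-tn)@Rn)[:,2]))
low=X[(d>0)&(abs(Y[...,0])<.11)&(abs(Y[...,1])<.095)&(Y[...,2]<.05)]
E
python3 m.py
```

```text
11.3167 [-0.3 -0.2 -7.7] 0.0133844479977936 tray tilt 35.8774568223165 outer corner [0.4165 0.1581 0.0014] handle z 0.183
brass n 219 min [-0.083 -0.07   0.006] max [-0.04   0.004  0.031] max dist 0.081
high pts (knobs):
[[-0.07500000298023224, -0.004000000189989805], [-0.07500000298023224, -0.057999998331069946], [-0.05299999937415123, -0.05700000002980232], [-0.07500000298023224, -0.03099999949336052]] [0.072 0.023 0.042 0.046]
floor tilt by depth 35.994328945420165 845 local floor z 0.004903244031183564
```

```bash
python3 -m handwheel '[0,0,0,0,0,0,1,0,0,0,0,0,0,1,0,0,0,0,0,0,1,0,0,0,0,0,0,1,0,0,0,0,0,0,1,0,0,0,0,0,0,1,0,0,0,0,0,0,1,0,0,0,0,0,0,1,0,0,0,0,0,0,1,0,0,0,0,0,0,1,0,0,0,0,0,0,1,0,0,0,0,0,0,1]' 60; python3 m.py && python3 -c "
from cell import robot
print(robot.hand_in())"
```

```text
time: 12.37
tool_pos: [0.5734, 0.1155, 0.1422]
tool_rot: [3.141, -0.628, -0.271]
contact_force: [-0.1, -0.4, -7.1]
opening: 0.0136
12.3667 [-0.1 -0.4 -7.1] 0.01356481651102564 tray tilt 35.94560004529775 outer corner [0.4163 0.1582 0.0018] handle z 0.184
brass n 217 min [-0.083 -0.07   0.007] max [-0.04   0.006  0.032] max dist 0.084
high pts (knobs):
[[-0.07500000298023224, -0.03200000151991844], [-0.05299999937415123, -0.0560000017285347], [-0.07500000298023224, -0.004000000189989805], [-0.07500000298023224, -0.05700000002980232]] [0.046 0.042 0.072 0.023]
floor tilt by depth 36.00383135759867 850 local floor z 0.0051909852697068146
the job is handed in; nothing more can be done
None
```

I put the loose weight into the flat tray, gripped the tray by its fin at 60 N, tipped it, and handed the job in at about 12.5 s while still holding it. No verdict was reported.

**Last checks, after holding still for 1 s:**
- **Tilt:** the tray was tipped 36°, and the arm pose and the depth image agreed.
- **Handle:** the handle point was about 184 mm above the bench, with nothing slipping.
- **Weights:** all four were in the low corner, with centres about 23, 42, 46 and 72 mm from it. The 72 mm is a camera estimate that probably reads a little high. Three weights stand in a row along one wall, so I expect about 66 mm for the farthest. The limit is 80 mm.
- **Surroundings:** I saw no contact with the other objects. I judged that from the pictures and did not measure each one.

**What disagreed:** the first grasp closed on nothing. The cameras showed that the fingers really end about 35 mm short of the reported tool tip, so I lowered every later grasp by that much. The missed grasp moved nothing.

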